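Fit the lid pair on the dusting tin, then lift off the cap alone

ROBOT

A 7-joint arm with a two-finger parallel gripper is mounted at the origin on the work surface. World frame = base frame: x ahead of the robot, y to its left, z up, the work surface at z = 0. Lengths are in mm, angles in rad, forces in N, time in s.
With the tool pointing down it reaches from about 425 to 975 mm from the base axis. Payload 16.7 kg.
Tool frame: the origin (TCP) lies midway between the tips of the shut fingers; the grasp point (between the pads) lies 19 mm behind it; z points along the fingers, y is the line along which they close (so a half turn about z gives the same grasp; the last joint's range is limited). The gripper opens to 85 mm and grips with 20 to 120 N. Pads are 22 mm wide; open, the fingers measure 114 mm over their backs; the gripper's body (76 mm by 85 mm) begins 54 mm behind the grasp point. The pads swing forward as they close: fully open they stand 13 mm farther back than shut.
Start: joints at [1.117, 0.426, 0.074, 1.606, -0.034, 1.111, -0.067], TCP at [201.894, -644.061, 231.302] pointing down, gripper open.
Joint ranges: [-2.85, 2.85], [-0.5, 2.14], [-1.23, 1.37], [0.21, 2.46], [-1.02, 4.16], [0.16, 2.05], [-2.73, 2.73]. Speed limits (rad/s): [1.89, 1.89, 2.39, 2.39, 3.01, 3.01, 3.01].

INTERFACE

Orientations are given as a unit quaternion [x, y, z, w].
In Python, from cell import sensors, eyes, arm, spotter gives the robot as it stands.
- The arm moves only by the tool apply_moves, never from a script. Its argument "steps" is a list of rows, each a list of 7 numbers: the finger opening in cm, from 0 to 8.54, then the shift along the tool's x, y, z in cm, then the turn, a rotation vector about the tool's x, y, z in degrees. A call has exactly 8 rows; each row is the pose to reach, as a shift and turn from the pose commanded when the call began, along the tool's axes at that moment; what a row does not reach only later rows make up. A row lasts 1/8 s, in which the tool goes at most 62.5 mm and 10.7 degrees, less where a joint would pass 70% of its speed; a pose out of reach is approached as far as the arm can. A call with a gripper value outside its range is refused whole. The fingers move at their own pace and stop on an object; "grip_force" is the grip in N (left out, the last holds). Time passes only in rows, so rows that repeat a pose let the fingers close, or fill a call up. It gives the time, the measured TCP pose, the force, the opening and the grip force at its end, in the units of the state.
- sensors.observe(): the state, without advancing time (a new reading comes with each control period).
- eyes.camera(name): name is "scene" or "top"; returns a dict with "frame" (480x640x3 uint8, red, green, blue), "mtx" (3x3 intrinsics, pixels), "k1" (the pictures are not rectified: a ray, as slopes to the right and down, at radius r is drawn at 1 + k1 r^2 times it, then the intrinsics apply), "R" (3x3) and "t" (3): a world point X has camera coordinates R X + t. Camera axes: x right, y down, z forward; pixel columns grow to the right and rows downward; lengths in mm; the calibration is good to about 2 mm. A picture is of the moment at which its call begins. There is no depth.
- arm.finish_job(): hands the job in; it is judged then, once.
Trained networks look in a picture, given as the dict that the camera call returned (one of the last four; its "shot" number tells which), for a name from the list of things; names that differ only in an ending like _2 or _b are one class to them, and where a whole thing is asked for, a point or a joint stands for the part that bears it (a point fixed in the world has none). Each returns a list of dicts, best first, with "conf" (0 to 1); they miss things now and then, are a little off and sometimes report something else, mostly with a low value. They report only what shows in the picture. A call takes as long as a camera call.
- spotter.boxes_of(name, picture): "position" ([column, row] in pixels, amid what is visible of it).
- spotter.landmark_of(name, picture): "position" ([column, row] in pixels: a listed point, or the origin of a listed thing).
The state is a dict: "time_s": time; "qpos": joint angles; "dq": joint speeds; "joint_efforts": joint torques, N m; "tool_pos": TCP position; "eef_rot": TCP orientation; "wrist_force": force on the tool from outside, world axes, zero at the start; "moment": the same for the moment, N m; "gripper_width": opening from 0.0 (shut) to 1.0 (fully open); "grip_force": force on a finger pad.
Only numpy, scipy, OpenCV 4.12 (cv2) and the standard library are available. Lean on these libraries where they do the work, as an engineer would, in place of code of your own. Each camera call takes 0.05 s, during which the arm holds its last target. There are 200 camera calls.

TASK

Get the open aluminium dusting tin ready to dust the mold tray: pick up its lid pair (sifter top with the cap on it) by the sifter's collar, set it down gently, fully home on the neck of the tin, and let go of it. Then lift off only the cap, leaving the sifter top seated and undisturbed on the tin, and finish still holding the cap level in the gripper, well clear above the sifter. Leave the tin standing where it is and do not disturb the jug, the tray or the closed squat tin.

Things in the scene. Friction and masses are not known exactly. Their poses are not given: they have to be found in the camera images.
- tin_mouth (a point): Centre of the open mouth of the dusting tin, at the top edge of its neck, on its axis, z up; 102 mm above the shelf.
- tin: The dusting tin: loose upright round aluminium tin, about 0.2 kg, origin at the centre of its underside, 102 mm below tin_mouth. Straight body 56 mm in diameter, 84 mm high from the shelf to a flat shoulder; above it a neck 46 mm in diameter and 18 mm high, its top 3 mm tapered to 42 mm as a lead-in.
- sifter_collar (a point): Centre of the collar of the sifter top (the inner lid), half-way up the collar, on its axis, z up. The collar is a knurled steel ring 56 mm in outside diameter and 24 mm high; it starts with its lower edge on the shelf, this point 12 mm above the shelf. Fully home on the tin, its lower edge rests on the tin's shoulder and this point lies 6 mm below tin_mouth.
- sifter: The whole sifter top, loose, about 75 g; origin on its axis at the collar's lower edge, 12 mm below sifter_collar. The collar is open below (bore 50 mm, 20 mm deep; 2 mm play all round on the tin's neck) and closed by a flat deck; on the deck stands a perforated dome 37 mm in diameter and 20 mm high, hidden inside the cap at the start.
- cap_center (a point): Centre of the cap (the outer lid), half-way up, on its axis, z up. Loose round aluminium cap, about 40 g, 45 mm in outside diameter, 34 mm high, with a flat closed top; open below, bore 41 mm. It starts over the sifter's dome with its lower edge on the deck, this point 29 mm above sifter_collar.
- cap: The whole cap; origin on its axis at its lower edge, 17 mm below cap_center. It sits on the sifter with 2 mm play all round the dome, held by its weight only: carried by the collar the two travel together; lifted straight up by its sides the cap comes off alone, clear of the dome after 20 mm. A 5.5 mm ledge of the deck shows round it.
- jug: Glass measuring jug, 125 mm high, 94 mm in diameter at the rim, with a handle that reaches 86 mm from its axis; origin at the centre of its underside. To be left alone.
- tray: Square grey silicone mold tray with nine cavities, 196 x 196 mm over its lip and 38 mm high; origin at the centre of its underside. To be left alone.
- squat_tin: Squat closed aluminium tin with its cap on, 82 mm in diameter and 46 mm high; origin at the centre of its underside. To be left alone.

How it is judged (in metres and radians):
On the way:
1. The sifter top is fully home on the tin's neck, let go of, with the cap still on it (z of sifter_collar in the frame of tin_mouth below -0.0035 m and horizontal distance between sifter_collar and tin_mouth below 0.004 m and angle between the z axis of sifter_collar and the z axis of tin_mouth, either way round below 0.06 rad and angle between tin_mouth's own z axis and vertical below 0.06 rad and z of cap_center in the frame of sifter_collar below 0.032 m and horizontal distance between cap_center and sifter_collar below 0.005 m and contact force between the fingers and sifter below 0.05 N), for 0.2 s.
At the end, for the whole second after the job is handed in: Sifter top home on the upright tin (within 2.5 mm of its seat, 4 mm and 0.06 rad of the tin's axis), untouched and at rest; tin moved under 25 mm; cap held still by the fingers alone, level within 0.3 rad, its centre more than 65 mm above the middle of the collar (z of sifter_collar in the frame of tin_mouth below -0.0035 m and horizontal distance between sifter_collar and tin_mouth below 0.004 m and angle between the z axis of sifter_collar and the z axis of tin_mouth, either way round below 0.06 rad and angle between tin_mouth's own z axis and vertical below 0.06 rad and distance of tin_mouth from where it was at the start of the episode below 0.025 m and z of cap_center in the frame of sifter_collar above 0.065 m and contact force between the fingers and cap above 1 N and contact force between cap and sifter below 0.02 N and contact force between the fingers and sifter below 0.05 N and angle between cap_center's own z axis and vertical below 0.3 rad and linear speed of cap below 0.03 m/s and linear speed of sifter below 0.02 m/s and height (world z) of cap_center above 0.15 m); the arm keeps its last pose, push and grip.
It fails at once if The cap was parted from the sifter top while the sifter top was not seated on the tin ((z of cap_center in the frame of sifter_collar above 0.036 m or horizontal distance between cap_center and sifter_collar above 0.02 m) and not (z of sifter_collar in the frame of tin_mouth below -0.0035 m and horizontal distance between sifter_collar and tin_mouth below 0.004 m and angle between the z axis of sifter_collar and the z axis of tin_mouth, either way round below 0.06 rad)).
It fails at once if The lid pair was dropped instead of set down (free fall of more than about 8 mm) (contact force between the fingers and sifter below 0.01 N and linear speed of sifter above 0.4 m/s).
It fails at once if The lid pair was forced down hard on the tin (over 60 N) instead of gently (contact force between sifter and tin above 60 N).
It fails at once if The dusting tin was knocked over or shoved away (angle between tin_mouth's own z axis and vertical above 0.35 rad or distance of tin_mouth from where it was at the start of the episode above 0.04 m).
It fails at once if A bystander was disturbed (moved more than 20 mm) (distance of any of jug, tray, squat_tin from where it was at the start of the episode above 0.02 m).
It also fails if it takes over 53 s, if anything falls off the work surface, if the arm or the gripper's body presses on something with over 40 N, if the wrist force passes 120 N, or if a joint passes its speed limit or range.

## Working session

There is one attempt and no reset: what is moved stays moved. The work goes in short steps, Python scripts to look and compute and a tool call to move; the robot and the scene stay as the last step left them, time stands still between calls to the robot, and variables do not carry over. Pictures are saved under pics/ and viewed, at most 10 in all, crops included, and the job is handed in when it is done.

Besides the shell and the picture viewer there is one more tool, called after "Call:" as a command line: name --pt "numbers of a row" for each row, then --argument value for the rest. apply_moves: Moves the arm, as the interface text tells. Its arguments: {"type":"object","properties":{"steps":{"type":"array"},"grip_force":{"type":"number"}},"required":["steps"]}

```bash
mkdir -p pics; cat > h.py <<'E'
import numpy as np, cv2
from scipy.optimize import least_squares
from scipy.spatial.transform import Rotation as Ro
from cell import sensors, eyes, arm, spotter
def proj(c,X):
    p=np.asarray(c["R"])@np.asarray(X,float)+np.ravel(c["t"]); s=p[:2]/p[2]; s=s*(1+c["k1"]*(s@s))
    m=np.asarray(c["mtx"]); return np.array([m[0,0]*s[0]+m[0,2],m[1,1]*s[1]+m[1,2]])
def solve(obs,x0,z=None):
    """obs: list of (cam,px); z fixed if given"""
    f=(lambda v:np.concatenate([proj(c,[v[0],v[1],z])-p for c,p in obs])) if z is not None else (lambda v:np.concatenate([proj(c,v)-p for c,p in obs]))
    r=least_squares(f,x0[:2] if z is not None else x0); return r.x,np.abs(r.fun).max()
E
python3 - <<'E'
from h import *
cs={n:eyes.camera(n) for n in("scene","top")}
for n,c in cs.items(): cv2.imwrite(f"pics/{n}0.png",c["frame"][:,:,::-1]); print(n,"pos",-np.asarray(c["R"]).T@np.ravel(c["t"]),c["mtx"][0][0],c["k1"],c["R"][2])
Z=dict(tin_mouth=102,sifter_collar=12,cap_center=41,tin=0,sifter=0,cap=24,jug=0,tray=0,squat_tin=0)
for k,z in Z.items():
    obs=[]
    for n,c in cs.items():
        L=spotter.landmark_of(k,c)
        for d in L[:2]:
            x,e=solve([(c,d["position"])],[500,-300,0],z); print(k,n,np.round(d["position"],1),round(d["conf"],2),np.round(x,1))
        if L: obs.append((c,L[0]["position"]))
    if len(obs)==2: print("  tri",[np.round(v,1) for v in solve(obs,[500,-300,50])],[np.round(v,1) for v in solve(obs,[500,-300,50],z)])
print(sensors.observe())
E
```

```text
scene pos [ 985.98016529  612.4956765  1092.80385347] 448.06603775024826 -0.007083961790411821 [-0.27861435 -0.49388892 -0.82367941]
top pos [ 428.09684508   13.70778124 1258.20890686] 443.8807153326521 -0.049446330814540286 [ 0.16773616  0.00464766 -0.98582097]
tin_mouth scene [348.9 188.7] 0.7 [ 492.7 -101.4]
tin_mouth top [364.  297.8] 0.69 [ 480.3 -106.5]
  tri [array([ 482.9, -109.8,   86.8]), np.float64(1.1)] [array([ 484.9, -105.5]), np.float64(1.9)]
sifter_collar scene [409.1 306. ] 0.69 [524.  263.8]
sifter_collar scene [346.2 206.7] 0.49 [ 493.5 -107.8]
sifter_collar top [229.7 286.6] 0.6 [518.1 260.5]
  tri [array([519.5, 261.5,   3.1]), np.float64(0.3)] [array([520.9, 262. ]), np.float64(1.0)]
cap_center scene [411.7 298.6] 0.72 [517.9 259.1]
cap_center top [225.8 282.4] 0.76 [527.6 265.8]
  tri [array([525.5, 263.5,  56.1]), np.float64(0.4)] [array([523.1, 262.6]), np.float64(1.9)]
tin scene [344.6 205.8] 0.96 [ 490.5 -121.4]
tin top [361.9 295.5] 0.71 [ 491.4 -111.3]
  tri [array([ 492.8, -112.1,   10.2]), np.float64(1.0)] [array([ 491.6, -115. ]), np.float64(1.5)]
sift
[... 1000 characters left out ...]
ray([ 1.11750026,  0.42609981,  0.07390952,  1.60597118, -0.03409735,
        1.11081843, -0.06712903]), 'dq': array([ 0.00071704, -0.00029767, -0.00049684,  0.00047307, -0.00098012,
        0.00085678, -0.00148344]), 'joint_efforts': array([-1.85420533e-03, -9.49555421e+01,  3.75529602e+00, -4.63880074e+01,
        1.88230898e-02,  2.29270372e-03, -3.21182893e-05]), 'tool_pos': array([ 201.89123535, -644.07273477,  231.3149345 ]), 'eef_rot': array([ 9.88492729e-01,  1.51268383e-01,  8.68246052e-06, -2.13191412e-05]), 'wrist_force': array([ 0.85781776, -0.09162325, -0.63697579]), 'moment': array([ 0.05766015, -0.0414347 ,  0.02816715]), 'grip_force': 0.0, 'gripper_width': 1.0016565513137792}
```

```bash
python3 - <<'E'
import cv2,numpy as np
s=cv2.imread("pics/scene0.png");t=cv2.imread("pics/top0.png")
f=lambda im,c,r:cv2.resize(im[r-33:r+33,c-44:c+44],(400,300),interpolation=cv2.INTER_CUBIC)
cv2.imwrite("pics/m0.png",np.vstack([np.hstack([f(s,348,200),f(s,410,303)]),np.hstack([f(t,363,296),f(t,228,285)])]))
E
```

```text
(no output)
```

View pics/m0.png

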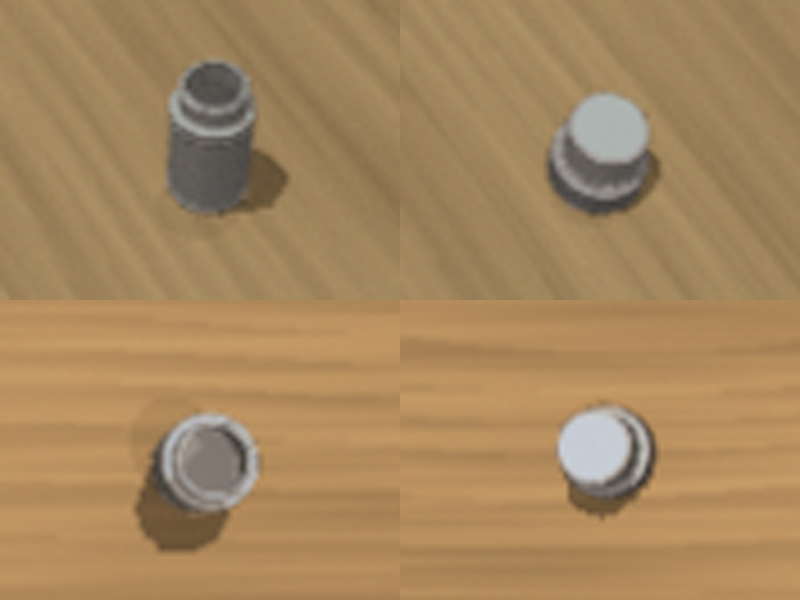

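View pics/top0.png

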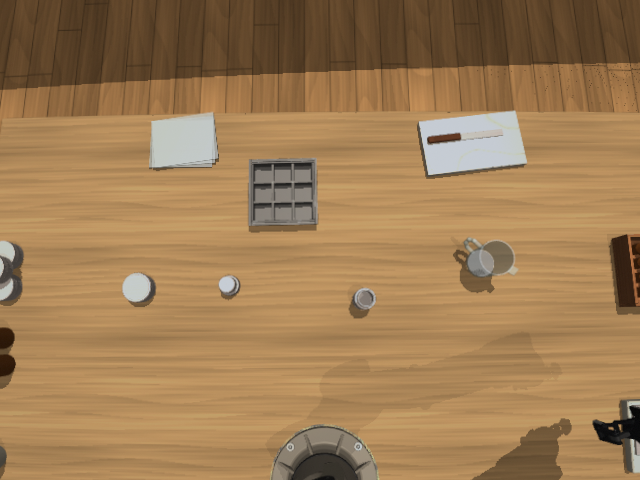

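The top view shows the tin near (365,298), the lid pair near (228,285), the jug near (490,260) and the tray near (283,193). The network's hits agree with these positions. I'll refine the tin and lid positions by fitting their silhouettes.

```bash
cat >> h.py <<'E'
A=np.linspace(0,2*np.pi,60,endpoint=False)
TIN=[(28,0),(28,84),(23,99),(21,102)]; LID=[(28,0),(28,24),(22.5,24),(22.5,58)]
def sil(c,x,y,rings,S=8):
    """silhouette centroid of a stack of rings at x,y"""
    P=np.array([proj(c,[x+r*np.cos(a),y+r*np.sin(a),z]) for r,z in rings for a in A],np.float32)
    m=cv2.moments(cv2.convexHull(P)); return np.array([m["m10"],m["m01"]])/m["m00"],m["m00"]
def seg(c,px,R=28,sat=60):
    f=c["frame"]; px=np.round(px).astype(int); hsv=cv2.cvtColor(f,cv2.COLOR_RGB2HSV)[...,1]
    m=np.zeros(hsv.shape,np.uint8); s=np.s_[px[1]-R:px[1]+R,px[0]-R:px[0]+R]; m[s]=hsv[s]<sat
    n,l,st,ce=cv2.connectedComponentsWithStats(m); k=1+np.argmax(st[1:,4]); return ce[k],st[k,4]
def fit(cs,x0,rings,sat=60):
    ob=[]
    for c in cs:
        ce,a=seg(c,sil(c,*x0,rings)[0],sat=sat); ob.append((c,ce)); print(" area",a,round(sil(c,*x0,rings)[1]),np.round(ce,1))
    f=lambda v,o:np.concatenate([sil(c,*v,rings)[0]-p for c,p in o])
    for o in [[q] for q in ob]+[ob]:
        r=least_squares(f,x0,args=(o,)); print("  ",np.round(r.x,1),np.round(r.fun,2))
    return r.x
def totool(w):
    s=sensors.observe(); d=np.asarray(w)-s["tool_pos"]; return np.round(Ro.from_quat(s["eef_rot"]).inv().apply(d)/10,2)
E
python3 - <<'E'
from h import *
cs=[eyes.camera(n) for n in("scene","top")]
for sat in(60,80):
  t=fit(cs,[487,-108],TIN,sat); l=fit(cs,[521,263],LID,sat)
print(totool([*l,231]),totool([*t,231]), totool([480,-250,231]))
E
```

```text
area 536 565 [349.9 196.6]
 area 391 406 [364.  298.4]
   [ 479.9 -111.9] [-0. -0.]
   [ 480.4 -108.9] [-0.89  0.16]
   [ 480.7 -111.5] [-0.18  0.19  0.06  0.05]
 area 456 485 [409.7 303.4]
 area 323 356 [228.7 284.9]
   [522.8 261.8] [-0. -0.]
   [522.5 262.2] [ 0. -0.]
   [522.6 261.9] [ 0.09  0.01  0.11 -0.02]
 area 566 565 [349.8 196.7]
 area 408 406 [364.1 298.5]
   [ 480.8 -110.7] [0.04 0.28]
   [ 480.6 -110.7] [-0.32 -0.01]
   [ 480.4 -111.6] [-0.02  0.05  0.02  0.04]
 area 483 485 [409.7 303.3]
 area 346 356 [228.7 284.9]
   [522.6 261.6] [ 0. -0.]
   [522.7 262.4] [-0. -0.]
   [522.7 262. ] [0.07 0.12 0.14 0.01]
[ 5.771e+01 -7.687e+01  4.000e-02] [ 4.250e+01 -4.248e+01  3.000e-02] [ 3.832e+01 -2.929e+01  3.000e-02]
```

Call:
apply_moves --pt "8.5 4.8 -3.7 0 0 0 0" --pt "8.5 9.6 -7.4 0 0 0 0" --pt "8.5 14.4 -11.1 0 0 0 0" --pt "8.5 19.2 -14.8 0 0 0 0" --pt "8.5 24 -18.5 0 0 0 0" --pt "8.5 28.8 -22.2 0 0 0 0" --pt "8.5 33.6 -25.9 0 0 0 0" --pt "8.5 38.3 -29.3 0 0 0 0"

```text
time_s: 2.1
tool_pos: [480.7, -248.2, 231.7]
eef_rot: [0.988, 0.151, 0.0, 0.0]
wrist_force: [0.7, -0.7, -0.1]
gripper_width: 0.996
grip_force: 0.0
```

Call:
apply_moves --pt "8.5 2.4 -6 0 0 0 0" --pt "8.5 4.8 -12 0 0 0 0" --pt "8.5 7.2 -18 0 0 0 0" --pt "8.5 9.6 -24 0 0 0 0" --pt "8.5 12 -30 0 0 0 0" --pt "8.5 14.4 -36 0 0 0 0" --pt "8.5 16.8 -42 0 0 0 0" --pt "8.5 19.4 -47.6 0 0 0 0"

```text
time_s: 3.1
tool_pos: [520.8, 250.2, 231.7]
eef_rot: [0.989, 0.151, 0.0, 0.0]
wrist_force: [1.9, -1.1, 0.8]
gripper_width: 0.995
grip_force: 0.0
```

```bash
python3 -c "
from h import *
s=sensors.observe();print(s['time_s'],s['tool_pos'],s['qpos'],s['eef_rot'],totool([522.7,262,-1]),totool([480.5,-111.3,200]))"
```

```text
3.1 [520.78554464 250.23735077 231.65902006] [-0.15931941  0.30604305 -0.48655006  1.80356868  0.16166389  1.07060162
 -1.97183309] [9.88515210e-01 1.51120996e-01 3.50217111e-04 2.74317138e-05] [ 0.52 -1.07 23.27] [-14.65  33.3    3.16]
```

Call:
apply_moves --pt "7.5 0 0 2 0 0 0" --pt "7 0 0 5 0 0 0" --pt "7 0 0 8 0 0 0" --pt "7 0 0 11 0 0 0" --pt "7 0 0 13 0 0 0" --pt "7 0 0 14 0 0 0" --pt "7 0 0 14 0 0 0" --pt "7 0 0 14 0 0 0"

```text
time_s: 4.1
tool_pos: [521.3, 248.6, 92.2]
eef_rot: [0.988, 0.151, 0.001, -0.0]
wrist_force: [0.7, -0.3, 0.6]
gripper_width: 0.82
grip_force: 0.0
```

```bash
python3 -c "
from h import *
s=sensors.observe();print(s['time_s'],s['tool_pos'],s['gripper_width'],s['eef_rot'],totool([522.7,262,-1]),s['wrist_force'])
cs=[eyes.camera(n) for n in('scene','top')]
cv2.imwrite('pics/a.png',np.hstack([cs[0]['frame'][240:380,330:490,::-1].repeat(2,0).repeat(2,1),cs[1]['frame'][220:360,150:310,::-1].repeat(2,0).repeat(2,1)]))"
```

```text
4.1 [521.29487367 248.64437989  92.24899432] 0.8202972741020564 [ 9.88493236e-01  1.51263699e-01  6.12536455e-04 -2.03061568e-04] [ 0.52 -1.23  9.33] [ 0.72292938 -0.28503126  0.6263788 ]
```

View pics/a.png

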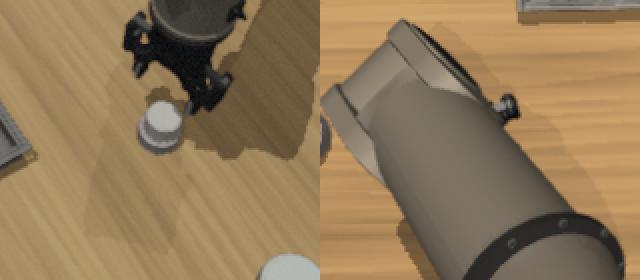

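The scene view shows the lid pair undisturbed, with the gripper above it and slightly to its right. The measured offset is about 13 mm. I'll shift sideways first, then descend.

Call:
apply_moves --pt "7 0.5 -1.2 0 0 0 0" --pt "7 0.5 -1.2 0 0 0 0" --pt "7 0.5 -1.2 2.5 0 0 0" --pt "7 0.5 -1.2 5 0 0 0" --pt "7 0.5 -1.2 7 0 0 0" --pt "7 0.5 -1.2 8.5 0 0 0" --pt "7 0.5 -1.2 9.2 0 0 0" --pt "7 0.5 -1.2 9.2 0 0 0"

```text
time_s: 5.2
tool_pos: [521.9, 261.4, -0.8]
eef_rot: [0.988, 0.151, -0.0, -0.0]
wrist_force: [0.2, 0.2, 1.1]
gripper_width: 0.822
grip_force: 0.0
```

```bash
python3 -c "
from h import *
s=sensors.observe();print(s['time_s'],s['tool_pos'],s['gripper_width'],s['eef_rot'],totool([522.7,262,-1]),s['wrist_force'])
c=eyes.camera('scene')
cv2.imwrite('pics/b.png',cv2.resize(c['frame'][250:350,350:470,::-1],(720,600)))"
```

```text
5.2 [521.90654095 261.3722044   -0.79437225] 0.8222855657591518 [ 9.88484516e-01  1.51321973e-01 -1.49043179e-04 -4.34165902e-06] [ 0.09 -0.04  0.02] [0.16812757 0.21192513 1.05788061]
```

View pics/b.png

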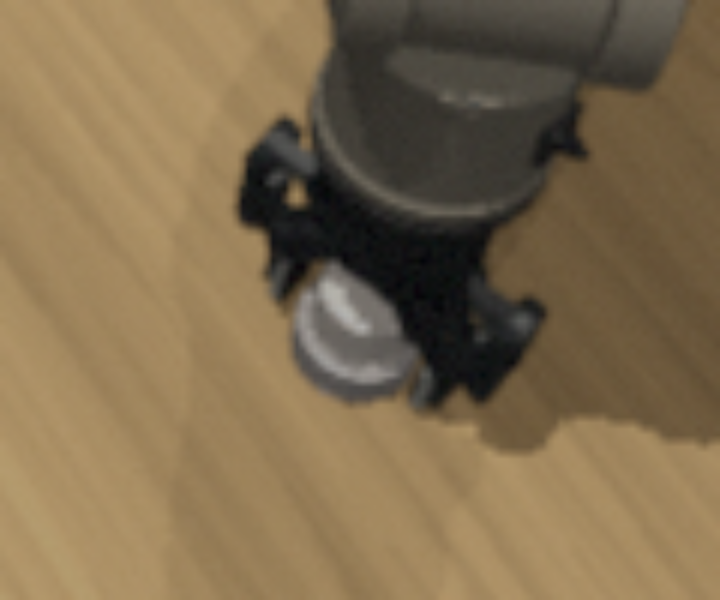

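The fingers straddle the lid pair, on either side of it at image columns 285 and 430 in this crop. I'll close on the collar.

Call:
apply_moves --pt "6.2 0.1 0 0 0 0 0" --pt "5.9 0.1 0 0 0 0 0" --pt "5.5 0.1 0 0 0 0 0" --pt "5 0.1 0 0 0 0 0" --pt "5 0.1 0 0 0 0 0" --pt "5 0.1 0 0 0 0 0" --pt "5 0.1 0 0 0 0 0" --pt "5 0.1 0 0 0 0 0" --grip_force 40

```text
time_s: 6.25
tool_pos: [523.3, 261.7, 0.1]
eef_rot: [0.989, 0.151, 0.0, -0.0]
wrist_force: [-2.0, -2.2, 8.6]
gripper_width: 0.648
grip_force: 40.5
```

Call:
apply_moves --pt "5 0.1 0 -0.3 0 0 0" --pt "5 0.1 0 -0.8 0 0 0" --pt "5 0.1 0 -2 0 0 0" --pt "5 0.1 0 -4 0 0 0" --pt "5 0.1 0 -7 0 0 0" --pt "5 0.1 0 -10 0 0 0" --pt "5 0.1 0 -13 0 0 0" --pt "5 0.1 0 -16 0 0 0"

```text
time_s: 7.25
tool_pos: [523.8, 262.0, 161.8]
eef_rot: [0.988, 0.151, 0.0, -0.0]
wrist_force: [0.8, -0.1, -1.2]
gripper_width: 0.642
grip_force: 42.5
```

```bash
python3 -c "
from h import *
s=sensors.observe();print(s['time_s'],s['tool_pos'],s['gripper_width'],s['eef_rot'],totool([480.5,-111.3,161]),s['wrist_force'],s['qpos'])
c=eyes.camera('scene')
cv2.imwrite('pics/c.png',cv2.resize(c['frame'][210:330,350:494,::-1],(720,600)))"
```

```text
7.25 [523.77239428 261.96006026 161.83800785] 0.6417140947469882 [ 9.88471775e-01  1.51404334e-01  4.96189084e-04 -1.78815754e-04] [-15.3   34.32   0.06] [ 0.78793334 -0.05776598 -1.22254313] [-0.19347265  0.3924141  -0.47456505  1.85415866  0.21749512  0.94498768
 -2.03201781]
```

View pics/c.png

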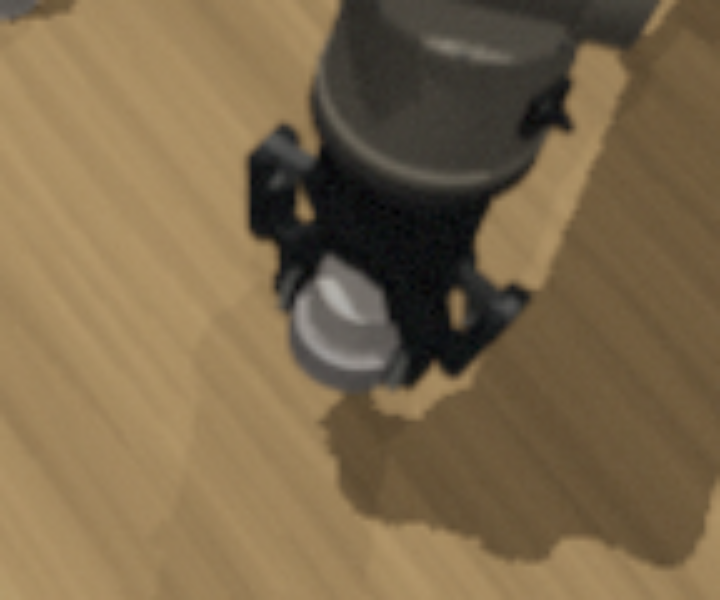

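The pair is held level at (345,330) in the crop. Next I'll carry it over the tin.

Call:
apply_moves --pt "5 -0.8 1.7 0 0 0 0" --pt "5 -2.4 5.4 0 0 0 0" --pt "5 -4.6 10.3 0 0 0 0" --pt "5 -6.9 15.4 0 0 0 0" --pt "5 -9.2 20.6 0 0 0 0" --pt "5 -11.5 25.8 0 0 0 0" --pt "5 -13.4 30.2 0 0 0 0" --pt "5 -14.6 32.8 0 0 0 0"

```text
time_s: 8.3
tool_pos: [481.3, -97.9, 159.6]
eef_rot: [0.989, 0.15, -0.0, 0.0]
wrist_force: [0.5, -0.0, -1.2]
gripper_width: 0.64
grip_force: 42.8
```

Call:
apply_moves --pt "5 -0.5 1.0 0 0 0 0" --pt "5 -0.7 1.5 0 0 0 0" --pt "5 -0.7 1.5 0.5 0 0 0" --pt "5 -0.7 1.5 1 0 0 0" --pt "5 -0.7 1.5 2 0 0 0" --pt "5 -0.7 1.5 3 0 0 0" --pt "5 -0.7 1.5 3 0 0 0" --pt "5 -0.7 1.5 3 0 0 0"

```text
time_s: 9.3
tool_pos: [480.5, -111.1, 129.3]
eef_rot: [0.988, 0.151, -0.0, -0.0]
wrist_force: [0.7, 0.1, -0.7]
gripper_width: 0.638
grip_force: 42.7
```

```bash
python3 - <<'E'
from h import *
s=sensors.observe();print(s['time_s'],s['tool_pos'],s['gripper_width'],s['eef_rot'],totool([480.5,-111.3,131]),s['wrist_force'])
c=eyes.camera('scene'); t=eyes.camera('top')
for k in("tin_mouth","sifter_collar","cap_center","tin"):
  for cc in(c,t):
    for d in spotter.landmark_of(k,cc)[:2]: print(k,np.round(d["position"],1),round(d["conf"],2))
p=s['tool_pos']
print("pred collar",proj(c,[p[0],p[1],p[2]+12]),"bottom",proj(c,p))
f=c['frame'][150:240,295:403,::-1]
cv2.imwrite('pics/d.png',cv2.resize(f,(720,600),interpolation=cv2.INTER_CUBIC))
E
```

```text
9.3 [ 480.5439705  -111.12685812  129.33593032] 0.6381056869835158 [ 9.88487656e-01  1.51301516e-01 -2.57863848e-05 -6.93241044e-05] [-0.01  0.02 -0.17] [ 0.72386437  0.07897065 -0.68284061]
tin_mouth [350.8 184.7] 0.59
sifter_collar [351.1 177. ] 0.67
cap_center [352.5 171. ] 0.52
tin [348.9 207.2] 0.63
tin [349.8 183.1] 0.34
tin [283.3 194.4] 0.32
pred collar [351.38158419 175.76216967] bottom [351.16510102 178.61429842]
```

View pics/d.png

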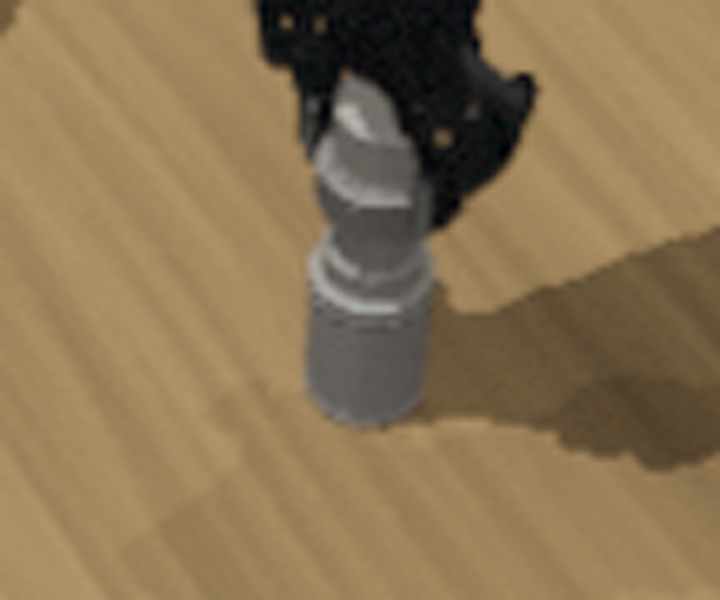

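The collar hangs on the tin's axis: collar centre is at about column 371 in the crop and tin centre at 369. I'll descend slowly and watch the force.

Call:
apply_moves --pt "5 0 0 1 0 0 0" --pt "5 0 0 2 0 0 0" --pt "5 0 0 2.5 0 0 0" --pt "5 0 0 2.8 0 0 0" --pt "5 0 0 3.1 0 0 0" --pt "5 0 0 3.3 0 0 0" --pt "5 0 0 3.5 0 0 0" --pt "5 0 0 3.5 0 0 0"

```text
time_s: 10.8
tool_pos: [480.4, -111.2, 94.3]
eef_rot: [0.988, 0.151, -0.0, -0.0]
wrist_force: [-0.1, -0.1, -0.1]
gripper_width: 0.641
grip_force: 42.8
```

Call:
apply_moves --pt "5 0 0 0.3 0 0 0" --pt "5 0 0 0.5 0 0 0" --pt "5 0 0 0.7 0 0 0" --pt "5 0 0 0.8 0 0 0" --pt "5 0 0 0.9 0 0 0" --pt "5 0 0 0.95 0 0 0" --pt "5 0 0 0.95 0 0 0" --pt "5 0 0 0.95 0 0 0"

```text
time_s: 11.8
tool_pos: [480.5, -111.1, 84.9]
eef_rot: [0.988, 0.151, 0.0, -0.0]
wrist_force: [-0.0, 0.1, -1.4]
gripper_width: 0.645
grip_force: 42.8
```

Call:
apply_moves --pt "5 0 0 0.03 0 0 0" --pt "5 0 0 0.05 0 0 0" --pt "5 0 0 0.08 0 0 0" --pt "5 0 0 0.1 0 0 0" --pt "5 0 0 0.1 0 0 0" --pt "5 0 0 0.1 0 0 0" --pt "5 0 0 0.1 0 0 0" --pt "5 0 0 0.1 0 0 0"

```text
time_s: 12.8
tool_pos: [480.6, -111.2, 84.1]
eef_rot: [0.988, 0.151, 0.0, 0.0]
wrist_force: [-2.2, 0.4, 5.2]
gripper_width: 0.645
grip_force: 43.6
```

It made contact at the seat height with about 6 N. I'll release, opening only enough to clear the collar.

Call:
apply_moves --pt "5.4 0 0 0 0 0 0" --pt "5.6 0 0 0 0 0 0" --pt "5.8 0 0 0 0 0 0" --pt "6.2 0 0 0 0 0 0" --pt "6.8 0 0 0 0 0 0" --pt "7 0 0 0 0 0 0" --pt "7 0 0 0 0 0 0" --pt "7 0 0 0 0 0 0" --grip_force 20

```text
time_s: 13.8
tool_pos: [480.5, -111.2, 83.8]
eef_rot: [0.988, 0.151, 0.0, -0.0]
wrist_force: [-0.2, 0.3, 0.0]
gripper_width: 0.819
grip_force: 0.0
```

```bash
python3 - <<'E'
from h import *
s=sensors.observe();print(s['time_s'],s['tool_pos'],s['gripper_width'],s['wrist_force'])
c=eyes.camera('scene')
for k in("sifter_collar","cap_center","tin"):
    for d in spotter.landmark_of(k,c)[:1]: print(k,np.round(d["position"],1),round(d["conf"],2))
for z in(0,84,96,125): print(z,proj(c,[480.5,-111.2,z]).round(1))
cv2.imwrite('pics/e.png',cv2.resize(c['frame'][150:240,295:403,::-1],(720,600),interpolation=cv2.INTER_CUBIC))
E
```

```text
13.8 [ 480.4732931  -111.16080008   83.84084042] 0.8191359934166499 [-0.20375931  0.27186406  0.01599448]
sifter_collar [353.6 179. ] 0.3
cap_center [353.1 180.9] 0.61
tin [345.9 209.4] 0.87
0 [349.  206.8]
84 [350.4 189. ]
96 [350.6 186.3]
125 [351.1 179.6]
```

View pics/e.png

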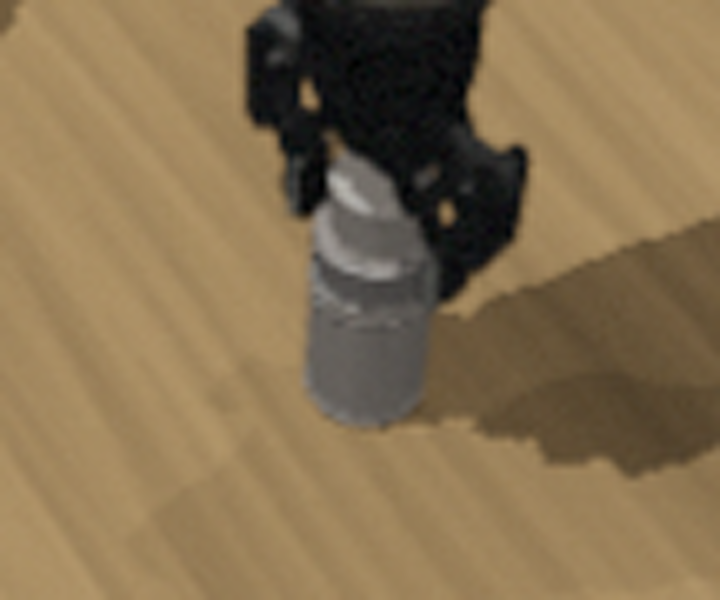

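The sifter sits flush on the shoulder with the cap on, and the fingers are clear. I'll rise 29 mm so they are beside the cap.

Call:
apply_moves --pt "7 0 0 0 0 0 0" --pt "7 0 0 -0.5 0 0 0" --pt "7 0 0 -1.1 0 0 0" --pt "7 0 0 -1.8 0 0 0" --pt "7 0 0 -2.5 0 0 0" --pt "7 0 0 -2.9 0 0 0" --pt "7 0 0 -2.9 0 0 0" --pt "7 0 0 -2.9 0 0 0"

```text
time_s: 15.0
tool_pos: [480.4, -111.2, 112.7]
eef_rot: [0.988, 0.151, -0.0, -0.0]
wrist_force: [-0.4, -0.4, 0.5]
gripper_width: 0.821
grip_force: 0.0
```

Call:
apply_moves --pt "6 0 0 0 0 0 0" --pt "5.3 0 0 0 0 0 0" --pt "4.9 0 0 0 0 0 0" --pt "4.7 0 0 0 0 0 0" --pt "4.5 0 0 0 0 0 0" --pt "4.2 0 0 0 0 0 0" --pt "4 0 0 0 0 0 0" --pt "4 0 0 0 0 0 0" --grip_force 25

```text
time_s: 16.0
tool_pos: [480.5, -111.2, 112.9]
eef_rot: [0.988, 0.151, 0.0, 0.0]
wrist_force: [-1.3, 0.6, 4.7]
gripper_width: 0.517
grip_force: 25.4
```

```bash
python3 - <<'E'
from h import *
s=sensors.observe();print(s['time_s'],s['tool_pos'],s['gripper_width']*85.4,s['grip_force'],s['wrist_force'])
c=eyes.camera('scene')
cv2.imwrite('pics/f.png',cv2.resize(c['frame'][150:240,295:403,::-1],(720,600),interpolation=cv2.INTER_CUBIC))
E
```

```text
16.0 [ 480.53503873 -111.20013897  112.94794107] 44.113528303964124 25.408995148027316 [-1.3239607   0.58214354  4.72016467]
```

View pics/f.png

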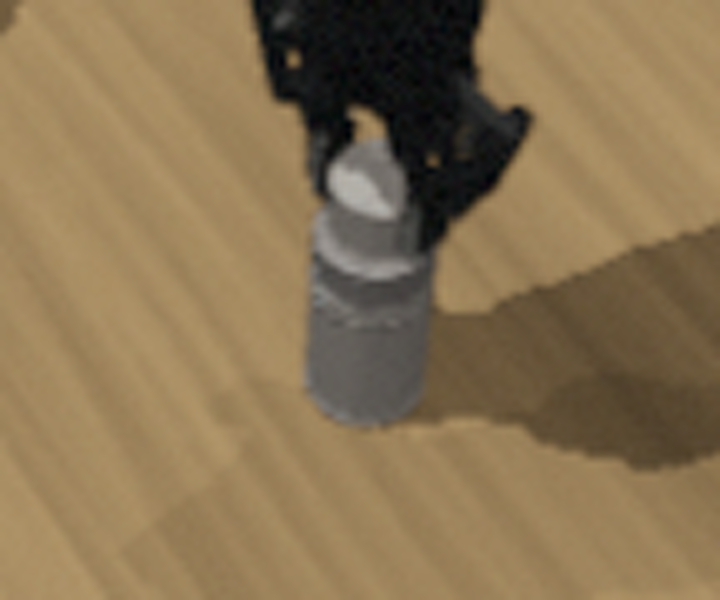

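The cap is gripped: opening 44 mm, and the fingers are above the deck. I'll lift it straight up by 80 mm, slowly at first.

Call:
apply_moves --pt "4 0 0 -0.2 0 0 0" --pt "4 0 0 -0.6 0 0 0" --pt "4 0 0 -1.1 0 0 0" --pt "4 0 0 -1.7 0 0 0" --pt "4 0 0 -2.4 0 0 0" --pt "4 0 0 -3.2 0 0 0" --pt "4 0 0 -4 0 0 0" --pt "4 0 0 -5 0 0 0"

```text
time_s: 17.05
tool_pos: [480.5, -111.2, 163.5]
eef_rot: [0.988, 0.151, 0.0, -0.0]
wrist_force: [0.0, -0.7, -0.6]
gripper_width: 0.522
grip_force: 25.7
```

Call:
apply_moves --pt "4 0 0 -1 0 0 0" --pt "4 0 0 -2 0 0 0" --pt "4 0 0 -2.7 0 0 0" --pt "4 0 0 -3 0 0 0" --pt "4 0 0 -3 0 0 0" --pt "4 0 0 -3 0 0 0" --pt "4 0 0 -3 0 0 0" --pt "4 0 0 -3 0 0 0"

```text
time_s: 18.05
tool_pos: [480.4, -111.1, 192.7]
eef_rot: [0.988, 0.151, -0.0, -0.0]
wrist_force: [0.2, -0.5, -1.0]
gripper_width: 0.521
grip_force: 25.7
```

```bash
python3 - <<'E'
from h import *
s=sensors.observe();print(s['time_s'],s['tool_pos'],s['gripper_width']*85.4,s['grip_force'],s['wrist_force'])
c=eyes.camera('scene')
cv2.imwrite('pics/g.png',cv2.resize(c['frame'][140:230,295:403,::-1],(720,600),interpolation=cv2.INTER_CUBIC))
E
```

```text
18.05 [ 480.41206953 -111.14627929  192.68888759] 44.519092352033816 25.676534415579226 [ 0.22408767 -0.54502585 -0.96887359]
```

View pics/g.png

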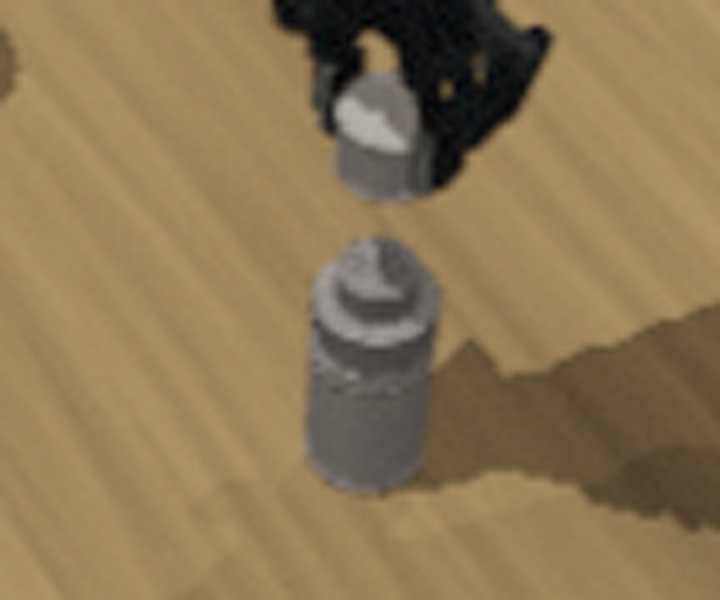

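The cap is held level at (380,135) in the crop. The sifter, with its dome now showing, is seated on the tin at (375,300). I'm handing in.

```bash
python3 -c "
from h import *
print(arm.finish_job())"
```

```text
the job is handed in; nothing more can be done
None
```

I set the lid pair fully home on the tin and let go, then lifted off the cap alone. The job was handed in at about 18 s with the cap held level roughly 80 mm above where it sat; the hand-in returned no verdict.

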